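Lay the dryer-sheet box down and push it under the riser

ROBOT

A 6-joint arm with a two-finger parallel gripper is mounted at the origin on the work surface. World frame = base frame: x ahead of the robot, y to its left, z up, the work surface at z = 0. Lengths are in m, angles in rad, forces in N, time in s.
With the tool pointing down it reaches from about 0.25 to 0.775 m from the base axis. Payload 4 kg.
Tool frame: the origin (TCP) lies midway between the tips of the shut fingers; the grasp point (between the pads) lies ctrl.grip_point_offset behind it (ctrl.grip_point_offset is the distance from the TCP to the grasp point, in m); z points along the fingers, y is the line along which they close (so a half turn about z gives the same grasp; the last joint's range is limited). The gripper opens to 85 mm and grips with 20 to 120 N. Pads are 22 mm wide; open, the fingers measure 114 mm over their backs; the gripper's body (76 mm by 85 mm) begins 54 mm behind the grasp point. The pads swing forward as they close: fully open they stand 13 mm farther back than shut.
Start: joints at [1.037, 0.087, 1.371, -0, 1.684, -0.103], TCP at [0.23, 0.5, 0.231] pointing down, gripper open.
Joint ranges: [-3.1, 3.1], [-0.76, 2.03], [0.27, 2.55], [-1.08, 4.22], [0.17, 2.65], [-2.57, 2.57]. Speed limits (rad/s): [2.79, 2.79, 3.14, 3.14, 3.14, 3.14].

INTERFACE

Orientations are given as a 3x3 rotation matrix whose columns are the frame's x, y, z axes.
In Python, from cell import ctrl gives the robot as it stands. The module is installed in compiled form; this text tells all that it offers.
- The arm moves only by the shell command python3 -m inch 'ROWS' [OPENING] [FORCE]. ROWS is JSON, a list of rows, each an object with "linear": the shift along the tool's x, y, z in mm, a list of three; "turn": the turn, a rotation vector about the tool's x, y, z in rad, a list of three. A call has 1 to 8 rows; each row shifts and turns the commanded pose from where the row before left it, along the tool's axes as they then stand; what a row does not reach is not made up. A row lasts 1/8 s, in which the tool goes at most 62.5 mm and 10.7 degrees, less where a joint would pass 70% of its speed; a pose out of reach is approached as far as the arm can. A call is refused whole if a number of a shift passes 62.5 or a number of a turn 0.188, either way. A call with a gripper value outside its range is refused whole. OPENING is the opening, from 0 (shut) to 1 (fully open), set as the call begins (- or left out, the last holds). The fingers move at their own pace and stop on an object; FORCE is the grip in N (left out, the last holds). Time passes only in rows, so rows that do not move let the fingers close. It gives the time, the measured TCP pose, the force, the opening and the grip force at its end, in the units of the state.
- ctrl.read_state(): the state, without advancing time (a new reading comes with each control period).
- ctrl.snapshot(name): name is "side" or "top" or "wrist"; returns a dict with "img" (400x640x3 uint8, red, green, blue), "depth" (400x640 float32, m along the optical axis (not along the pixel's ray), 0 where there is no reading), "camera_matrix" (3x3 intrinsics, pixels), "extrinsics" (4x4, takes a point from world to camera coordinates). Camera axes: x right, y up, looking along -z (the intrinsics and any distortion apply to the point x, -y, -z); pixel columns grow to the right and rows downward; lengths in m; the calibration is good to about 2 mm. A picture is of the moment at which its call begins.
- ctrl.sign_off(): hands the job in; it is judged then, once.
The state is a dict: "time_s": time; "q": joint angles; "dq": joint speeds; "tau": joint torques, N m; "position": TCP position; "orientation": TCP orientation; "wrist_force": force on the tool from outside, world axes, zero at the start; "moment": the same for the moment, N m; "grip_width": finger opening in m; "finger_force": force on a finger pad.
Only numpy, scipy, OpenCV 4.12 (cv2) and the standard library are available. Lean on these libraries where they do the work, as an engineer would, in place of code of your own. Each camera call takes 0.05 s, during which the arm holds its last target. There are 200 camera calls.

TASK

The blue box of dryer sheets is too tall to go under the low wooden riser. Tip it over by pushing so that it lies on a broad side, one end pointing at the riser, then push it straight in under the riser until its end meets the back panel. Only push it: never lift it off the counter or stand or roll it onto a narrow side, and leave the orange box and everything else where it is.

Things in the scene. Friction and masses are not known exactly. Their poses are not given: they have to be found in the camera images.
- blue_box: Blue upright carton. 110 wide (its x) x 55 thick (its y) x 160 tall (its z) mm, 0.25-0.45 kg, white trim. Origin: centre of underside. Broad faces (+y, -y) look to and from the riser's open front, within 7 deg; 207-262 mm in front of it. Pushed level at 100 mm height or more it pivots on its far lower edge and falls by itself once leaned 20 deg. Lying, it slides at 1-6 N.
- blue_center (a point): Centre of the blue carton's volume, 80 mm above the underside along its z; axes as the carton's
- blue_foot_a (a point): Middle of the blue carton's lower edge on its +y broad face (27.5 mm from the origin)
- blue_foot_b (a point): Middle of the blue carton's lower edge on its -y broad face (27.5 mm from the origin)
- riser: Fixed wooden shelf, 400 wide (x) x 142 deep (y) x 90 mm high; underside of board 78 mm up. Open at its front (+y) and ends; 12 mm back panel, inner face at y = -59, so 130 deep: a 160 box fully home sticks out 30. Posts 14 square at x = -193 and 193, y = 64. Bottles up to 120 tall on top; front 45 of the board free. Origin: centre of underside.
- riser_mouth (a point): Middle of the riser's open front edge, at counter level (riser's y = +71 mm, the plane of the open front); axes as the riser's
- orange_box: Orange carton standing upright beside the blue one, about 170 mm between centres; leave alone. 110 wide (its x) x 55 thick (its y) x 160 tall (its z) mm, 0.25-0.45 kg, white trim. Origin: centre of underside. 
- softener: White softener bottle with green label, 60 dia x 120 mm, on the riser's top; leave alone. Origin: centre of underside
- peg_jar: Jar with a metal lid, 64 dia x 85 mm, on the riser's top; leave alone. Origin: centre of underside
- starch_can: Red and white can, 56 dia x 110 mm, on the riser's top; leave alone. Origin: centre of underside
- brush: Brush lying on the counter behind the riser (-y side); leave alone. Origin: under its middle
- scoop_cup: Yellow measuring cup, 68 dia x 60 mm, on the counter behind the riser; leave alone. Origin: centre of underside
- spray: White bottle with red cap, 64 dia x 170 mm, on the counter behind the riser; leave alone. Origin: centre of underside
Not all that is in view belongs to the job. Of the things that look like the blue_box, take the one that is farthest to the robot's right at the start.

How it is judged:
By the outcome, as a careful person would: the job done as asked, in the order asked, and still so for the second after the job is handed in, with the robot touching nothing.
It also fails if it takes over 56 s, if anything falls off the work surface, if the arm or the gripper's body presses on something with over 40 N, if the wrist force passes 120 N, or if a joint passes its speed limit or range.

## Working session

There is one attempt and no reset: what is moved stays moved. The work goes in short steps, Python scripts to look and compute and a shell command to move; the robot and the scene stay as the last step left them, time stands still between calls to the robot, and variables do not carry over. Pictures are saved under pics/ and viewed, at most 10 in all, crops included, and the job is handed in when it is done.

```bash
mkdir -p pics
cat > h.py <<'E'
import numpy as np, cv2
from cell import ctrl
def snap(n,f=None):
    s=ctrl.snapshot(n)
    if f: cv2.imwrite('pics/'+f,s['img'][:,:,::-1])
    return s
def cloud(s):
    d=s['depth'];K=s['camera_matrix'];h,w=d.shape
    u,v=np.meshgrid(np.arange(w),np.arange(h))
    p=np.stack([(u-K[0,2])/K[0,0]*d,-(v-K[1,2])/K[1,1]*d,-d],-1)
    E=s['extrinsics'];P=(p-E[:3,3])@E[:3,:3]
    P[d==0]=np.nan
    return P
E
python3 - <<'E'
from h import *
for n in('top','side'):
    s=snap(n,n+'0.png');np.savez(n+'0.npz',**s)
    print(n,s['camera_matrix'].round(1).tolist(),s['extrinsics'].round(3).tolist(),(s['depth']>0).mean())
s=ctrl.read_state();print(s['time_s'],s['position'],s['orientation'],s['wrist_force'],ctrl.grip_point_offset)
E
```

```text
top [[423.2, 0.0, 322.7], [0.0, 423.2, 202.4], [0.0, 0.0, 1.0]] [[0.011, -1.0, -0.002, -0.055], [0.997, 0.011, 0.079, -0.517], [-0.079, -0.003, 0.997, -1.171], [0.0, 0.0, 0.0, 1.0]] 0.996125
side [[445.8, 0.0, 313.1], [0.0, 445.8, 199.3], [0.0, 0.0, 1.0]] [[0.945, -0.326, 0.023, -0.511], [0.16, 0.522, 0.838, -0.122], [-0.285, -0.788, 0.545, -0.947], [0.0, 0.0, 0.0, 1.0]] 0.996125
0.1 [0.22945228 0.499353   0.23023377] [[-9.08636619e-01  4.17586389e-01 -1.05012429e-03]
 [ 4.17587650e-01  9.08634955e-01 -1.75291691e-03]
 [ 2.22185393e-04 -2.03128343e-03 -9.99997912e-01]] [-0.02865922  0.90291454 -1.0759664 ] 0.0187
```

View pics/top0.png

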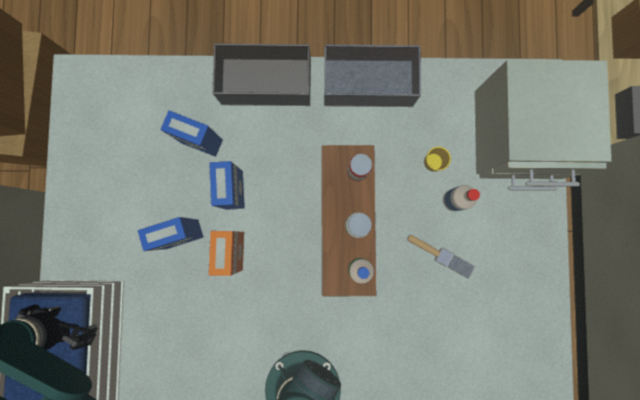

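View pics/side0.png

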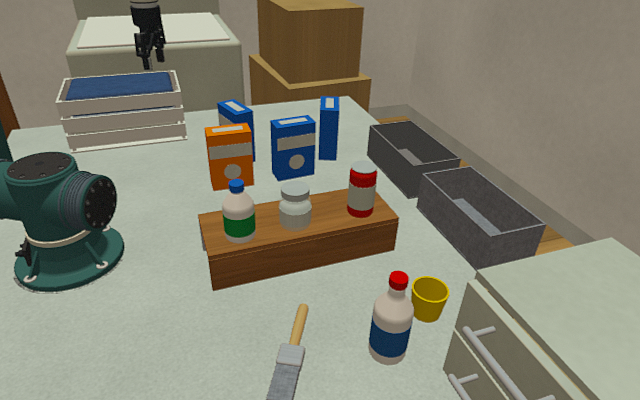

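Top view: the target blue box is the one at (226,185), rightmost of the three blues. The orange one is at (226,253) and the riser spans (322–376,146–296), with its open front on the left (+y) side. Next I measure the positions.

Run:
```python
from h import *
s=np.load('top0.npz');P=cloud(s);hsv=cv2.cvtColor(s['img'],cv2.COLOR_RGB2HSV);H,S,V=cv2.split(hsv)
z=P[...,2]
def rep(n,m):
    c,l,st,ce=cv2.connectedComponentsWithStats(m.astype(np.uint8))
    for i in range(1,c):
        if st[i,4]<100: continue
        q=P[l==i]; r=cv2.minAreaRect((q[:,:2]*1000).astype(np.float32))
        print(n,ce[i].round(),'z',np.nanmedian(q[:,2]).round(4),'c',np.round(r[0],1),'sz',np.round(r[1],1),'ang',round(r[2],1),'box',cv2.boxPoints(r).round().tolist())
rep('tall',(z>.150)&(z<.17)&(P[...,0]>.25))
rep('riser',(z>.083)&(z<.097)&(P[...,0]>.1))
rep('cloth',(z>.1)&(P[...,1]>.1)&(P[...,0]<.3))
```

```text
tall [500. 127.] z 0.1605 c [ 712. -493.] sz [271.   72.4] ang 16.3 box [[572.0, -496.0], [592.0, -566.0], [852.0, -490.0], [832.0, -420.0]]
tall [184. 128.] z 0.1596 c [692.3 303.1] sz [112.   55.4] ang 69.0 box [[646.0, 261.0], [698.0, 241.0], [738.0, 345.0], [687.0, 365.0]]
tall [221. 183.] z 0.1595 c [552.4 206.2] sz [110.3  56.1] ang 4.1 box [[495.0, 230.0], [499.0, 174.0], [609.0, 182.0], [605.0, 238.0]]
tall [472. 195.] z 0.1677 c [ 530.9 -420.1] sz [26.9 28.9] ang 36.9 box [[512.0, -417.0], [529.0, -440.0], [550.0, -424.0], [533.0, -400.0]]
tall [161. 234.] z 0.1592 c [424.6 349.4] sz [ 55.2 111.9] ang 18.3 box [[381.0, 394.0], [416.0, 288.0], [468.0, 305.0], [433.0, 411.0]]
tall [220. 253.] z 0.1593 c [378.6 202.3] sz [ 56.1 108.9] ang 89.6 box [[324.0, 175.0], [433.0, 174.0], [433.0, 230.0], [324.0, 231.0]]
tall [360. 270.] z 0.1658 c [ 339.3 -145.6] sz [58.  58.1] ang 34.4 box [[299.0, -138.0], [332.0, -186.0], [380.0, -153.0], [347.0, -105.0]]
tall [ 50. 291.] z 0.1588 c [271.1 621.1] sz [ 40.9 224.2] ang 0.1 box [[250.0, 733.0], [251.0, 509.0], [292.0, 509.0], [291.0, 73
[... 694 characters left out ...]
.0]]
riser [380.  96.] z 0.0907 c [ 803.1 -197.7] sz [  6.2 220.2] ang 0.2 box [[800.0, -88.0], [800.0, -308.0], [807.0, -308.0], [806.0, -88.0]]
riser [345. 220.] z 0.0892 c [ 469.  -116.8] sz [398.4 142.1] ang 0.8 box [[269.0, -49.0], [271.0, -191.0], [669.0, -185.0], [667.0, -43.0]]
riser [529. 187.] z 0.0873 c [ 569.  -607.6] sz [129.1  39.2] ang 86.7 box [[546.0, -671.0], [585.0, -673.0], [592.0, -544.0], [553.0, -542.0]]
riser [105. 320.] z 0.0898 c [196.9 511.9] sz [191.1  16. ] ang 4.4 box [[101.0, 513.0], [102.0, 497.0], [293.0, 511.0], [292.0, 527.0]]
cloth [ 51. 343.] z 0.316 c [148.2 517.7] sz [431.4 286.5] ang 89.9 box [[5.0, 302.0], [291.0, 302.0], [292.0, 733.0], [5.0, 734.0]]
```

```bash
python3 -m inch '[{"linear":[0,0,0],"turn":[0,0,0.178]},{"linear":[0,0,0],"turn":[0,0,0.178]},{"linear":[0,0,0],"turn":[0,0,0.178]},{"linear":[0,0,0],"turn":[0,0,0.178]},{"linear":[0,0,0],"turn":[0,0,0.178]},{"linear":[0,0,0],"turn":[0,0,0.178]}]' 0.6; python3 -m inch '[{"linear":[-29.5,38,0],"turn":[0,0,0]},{"linear":[-29.5,38,0],"turn":[0,0,0]},{"linear":[-29.5,38,0],"turn":[0,0,0]},{"linear":[-29.5,38,0],"turn":[0,0,0]},{"linear":[-29.5,38,0],"turn":[0,0,0]},{"linear":[-29.5,38,0],"turn":[0,0,0]},{"linear":[-29.5,38,0],"turn":[0,0,0]},{"linear":[-29.5,38,0],"turn":[0,0,0]}]'
python3 - <<'E'
from h import *
s=ctrl.read_state();print(s['position'],s['q'],s['orientation'].round(3) if hasattr(s['orientation'],'round') else s['orientation'])
snap('side','side1.png')
E
```

```text
time_s: 0.85
position: [0.2295, 0.4995, 0.2306]
orientation: [[-0.066, 0.998, -0.001], [0.998, 0.066, -0.001], [-0.001, -0.001, -1.0]]
wrist_force: [-0.1, -0.3, -0.0]
grip_width: 0.0512
finger_force: 0.0
time_s: 1.85
position: [0.5508, 0.2852, 0.2306]
orientation: [[-0.072, 0.997, -0.001], [0.997, 0.072, -0.0], [-0.0, -0.001, -1.0]]
wrist_force: [0.2, 1.5, -0.5]
grip_width: 0.0514
finger_force: 0.0
[0.55083457 0.28515428 0.23060055] [3.86172953e-01 2.45768621e-01 1.19040498e+00 2.64506156e-04
 1.70654023e+00 3.14258860e-01] [[-0.072  0.997 -0.001]
 [ 0.997  0.072 -0.   ]
 [-0.    -0.001 -1.   ]]
```

View pics/side1.png

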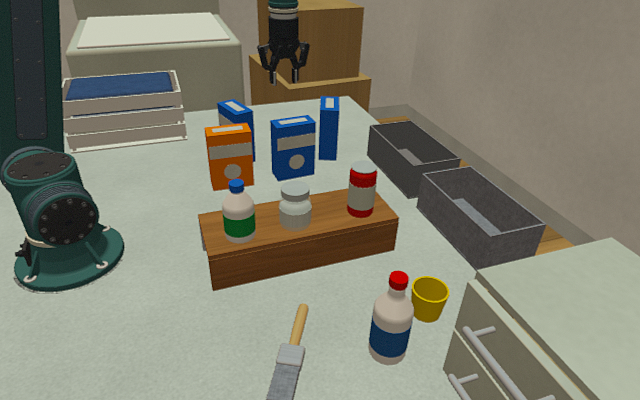

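Gripper hovers at (283,60), behind the blue box and clear of everything. Now I descend to 130 mm and start pushing.

```bash
python3 -m inch '[{"linear":[0,-1,25],"turn":[0,0,0]},{"linear":[0,-1,25],"turn":[0,0,0]},{"linear":[0,-1,25],"turn":[0,0,0]},{"linear":[0,-1,25],"turn":[0,0,0]},{"linear":[-10,0,0],"turn":[0,0,0]},{"linear":[-10,0,0],"turn":[0,0,0]},{"linear":[-10,0,0],"turn":[0,0,0]}]'; python3 -m inch '[{"linear":[-6,0,0],"turn":[0,0,0]},{"linear":[-6,0,0],"turn":[0,0,0]},{"linear":[-6,0,0],"turn":[0,0,0]},{"linear":[-6,0,0],"turn":[0,0,0]},{"linear":[-6,0,0],"turn":[0,0,0]}]'
python3 - <<'E'
from h import *
snap('side','side2.png')
E
```

```text
time_s: 2.78
position: [0.549, 0.2554, 0.1332]
orientation: [[-0.071, 0.997, 0.003], [0.997, 0.071, 0.001], [0.001, 0.003, -1.0]]
wrist_force: [-0.0, -0.4, -0.3]
grip_width: 0.0513
finger_force: 0.0
time_s: 3.4
position: [0.5502, 0.2259, 0.1314]
orientation: [[-0.072, 0.997, 0.0], [0.997, 0.072, 0.0], [0.0, 0.0, -1.0]]
wrist_force: [-0.7, 0.6, -0.4]
grip_width: 0.0509
finger_force: 0.2
```

View pics/side2.png

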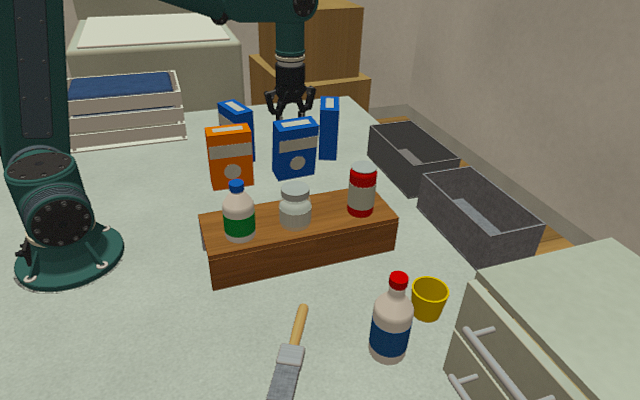

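The box at (295,148) is in contact and starting to lean. I continue pushing.

```bash
python3 -m inch '[{"linear":[-6,0,0],"turn":[0,0,0]},{"linear":[-6,0,0],"turn":[0,0,0]},{"linear":[-6,0,0],"turn":[0,0,0]},{"linear":[-6,0,0],"turn":[0,0,0]},{"linear":[-6,0,0],"turn":[0,0,0]},{"linear":[-6,0,0],"turn":[0,0,0]}]';python3 -m inch '[{"linear":[0,0,0],"turn":[0,0,0]},{"linear":[0,0,0],"turn":[0,0,0]},{"linear":[0,0,0],"turn":[0,0,0]},{"linear":[0,0,0],"turn":[0,0,0]}]'
python3 - <<'E'
from h import *
snap('side','side3.png')
E
```

```text
time_s: 4.2
position: [0.5528, 0.1897, 0.1313]
orientation: [[-0.072, 0.997, -0.0], [0.997, 0.072, -0.0], [0.0, -0.0, -1.0]]
wrist_force: [-0.5, -0.5, 0.4]
grip_width: 0.051
finger_force: 0.0
time_s: 4.7
position: [0.5528, 0.1904, 0.1313]
orientation: [[-0.072, 0.997, 0.0], [0.997, 0.072, 0.0], [0.0, 0.0, -1.0]]
wrist_force: [0.3, 0.0, 0.7]
grip_width: 0.0511
finger_force: 0.0
```

View pics/side3.png

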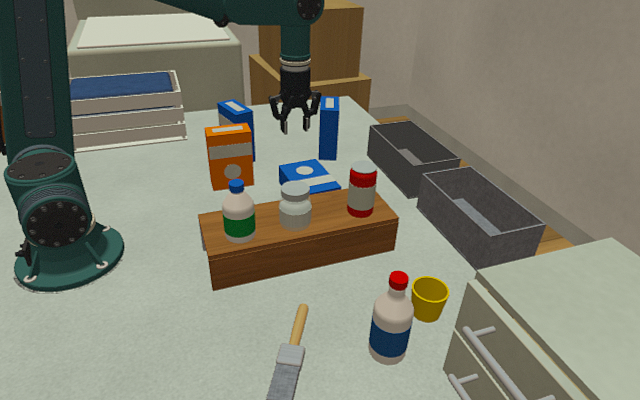

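The box now lies flat at (308,176). I back off +y and measure it.

```bash
python3 -m inch '[{"linear":[15,0,0],"turn":[0,0,0]},{"linear":[15,0,0],"turn":[0,0,0]},{"linear":[15,0,0],"turn":[0,0,0]}]'|head -2
cat > m.py <<'E'
from h import *
for n in('top','side'):
    s=snap(n);P=cloud(s);H,S,V=cv2.split(cv2.cvtColor(s['img'],cv2.COLOR_RGB2HSV))
    X,Y,Z=P[...,0],P[...,1],P[...,2]
    m=(Z>.046)&(Z<.064)&(X>.44)&(X<.68)&(Y>-.13)&(Y<.235)
    c,l,st,ce=cv2.connectedComponentsWithStats(m.astype(np.uint8))
    i=1+st[1:,4].argmax();q=P[l==i];r=cv2.minAreaRect((q[:,:2]*1000).astype(np.float32))
    print(n,st[i,4],np.median(q[:,2]).round(4),np.round(r[0]),np.round(r[1]),cv2.boxPoints(r).round().tolist(),round(r[2],1))
    o=(Z>.15)&(Z<.17)&(H<15)&(S>150)&(X>.25)&(X<.5);print('orange',P[o].mean(0).round(4))
E
python3 m.py
```

```text
time_s: 5.12
position: [0.5494, 0.2366, 0.1313]
top 2319 0.0546 [561.  95.] [111. 160.] [[500.0, 171.0], [511.0, 11.0], [622.0, 19.0], [610.0, 179.0]] 4.1
orange [0.3792 0.1839 0.1587]
side 1237 0.0561 [559.  92.] [110. 163.] [[497.0, 169.0], [511.0, 6.0], [621.0, 15.0], [607.0, 178.0]] 4.9
orange [0.3751 0.1776 0.156 ]
```

Lying centre is (561,95) mm, 110×160, 55 high and yawed 3.3° from the riser. The orange box hasn't moved. I'll turn the tool to the riser's axes and descend behind the box's end, at y≈175.

```bash
python3 -m inch '[{"linear":[0,2,26],"turn":[0,0,0.058]},{"linear":[0,2,26],"turn":[0,0,0]},{"linear":[0,2,26],"turn":[0,0,0]},{"linear":[0,2,25],"turn":[0,0,0]},{"linear":[-10,0,0],"turn":[0,0,0]},{"linear":[-10,0,0],"turn":[0,0,0]},{"linear":[-10,0,0],"turn":[0,0,0]},{"linear":[-10,0,0],"turn":[0,0,0]}]'; python3 -m inch '[{"linear":[-8,0,0],"turn":[0,0,0]},{"linear":[-8,0,0],"turn":[0,0,0]},{"linear":[-8,0,0],"turn":[0,0,0]},{"linear":[-8,0,0],"turn":[0,0,0]},{"linear":[-8,0,0],"turn":[0,0,0]}]'; python3 m.py
python3 - <<'E'
from h import *
snap('side','side4.png')
E
```

```text
time_s: 6.22
position: [0.5589, 0.1945, 0.0297]
orientation: [[-0.014, 1.0, 0.002], [1.0, 0.014, 0.001], [0.001, 0.002, -1.0]]
wrist_force: [0.7, 0.5, -0.3]
grip_width: 0.0511
finger_force: 0.0
time_s: 6.85
position: [0.5589, 0.1555, 0.0289]
orientation: [[-0.014, 1.0, 0.001], [1.0, 0.014, 0.001], [0.001, 0.001, -1.0]]
wrist_force: [0.5, 4.1, 2.0]
grip_width: 0.051
finger_force: 1.9
top 2162 0.0544 [555.  63.] [111. 154.] [[498.0, 138.0], [502.0, -16.0], [613.0, -13.0], [609.0, 141.0]] 1.6
orange [0.4305 0.2212 0.1581]
side 1018 0.0562 [554.  85.] [110. 165.] [[497.0, 166.0], [502.0, 1.0], [611.0, 4.0], [606.0, 169.0]] 1.8
orange [0.3758 0.1765 0.1558]
```

View pics/side4.png

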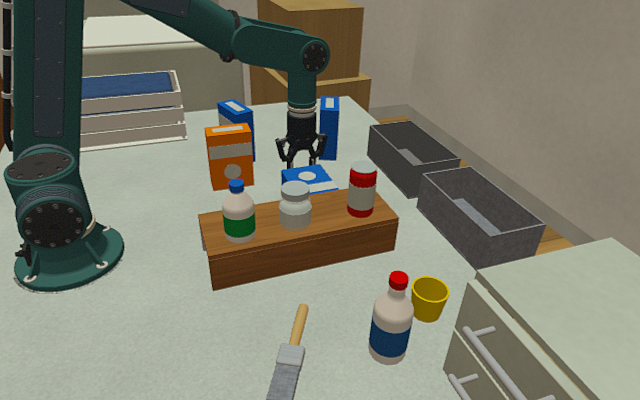

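The box at (308,178) is squaring up: yaw is 1.6° in world, and the riser's is 0.8°. The orange box is untouched. About 155 mm remains.

```bash
python3 -m inch '[{"linear":[-9,0,0],"turn":[0,0,0]},{"linear":[-9,0,0],"turn":[0,0,0]},{"linear":[-9,0,0],"turn":[0,0,0]},{"linear":[-9,0,0],"turn":[0,0,0]},{"linear":[-9,0,0],"turn":[0,0,0]},{"linear":[-9,0,0],"turn":[0,0,0]},{"linear":[-9,0,0],"turn":[0,0,0]},{"linear":[-9,0,0],"turn":[0,0,0]}]'; python3 -m inch '[{"linear":[-9,0,0],"turn":[0,0,0]},{"linear":[-9,0,0],"turn":[0,0,0]},{"linear":[-9,0,0],"turn":[0,0,0]},{"linear":[-9,0,0],"turn":[0,0,0]},{"linear":[-9,0,0],"turn":[0,0,0]},{"linear":[-8,0,0],"turn":[0,0,0]},{"linear":[-8,0,0],"turn":[0,0,0]}]'; python3 -m inch '[{"linear":[-4,0,0],"turn":[0,0,0]},{"linear":[-4,0,0],"turn":[0,0,0]}]'
python3 - <<'E'
from h import *
snap('top','top5.png')
E
```

```text
time_s: 8.0
position: [0.5596, 0.0827, 0.0283]
orientation: [[-0.014, 1.0, -0.0], [1.0, 0.014, -0.0], [-0.0, -0.0, -1.0]]
wrist_force: [0.2, 0.4, -1.1]
grip_width: 0.0515
finger_force: 0.6
time_s: 8.88
position: [0.5606, 0.0218, 0.0283]
orientation: [[-0.014, 1.0, 0.0], [1.0, 0.014, 0.0], [0.0, 0.0, -1.0]]
wrist_force: [0.0, 2.2, -0.5]
grip_width: 0.0512
finger_force: 0.6
time_s: 9.12
position: [0.5606, 0.0142, 0.0283]
orientation: [[-0.014, 1.0, 0.0], [1.0, 0.014, 0.0], [0.0, 0.0, -1.0]]
wrist_force: [-0.2, 1.0, 0.5]
grip_width: 0.0514
finger_force: 0.6
```

View pics/top5.png

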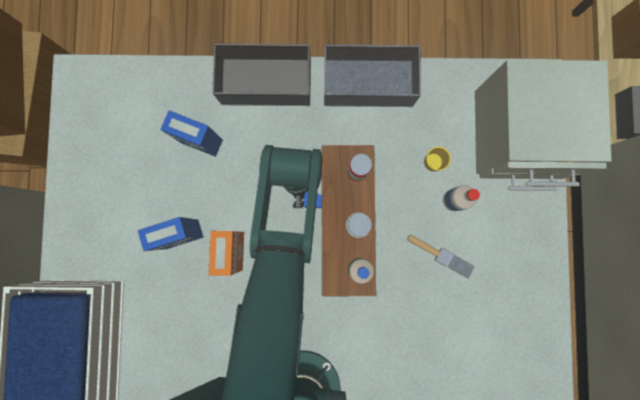

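The box is under the riser, with blue visible at (313,201). Slow pushes now until the force shows it has met the panel, about 14 mm to go.

```bash
python3 -m inch '[{"linear":[-3,0,0],"turn":[0,0,0]},{"linear":[-3,0,0],"turn":[0,0,0]},{"linear":[-2,0,0],"turn":[0,0,0]},{"linear":[-2,0,0],"turn":[0,0,0]}]';  python3 -m inch '[{"linear":[-1,0,0],"turn":[0,0,0]},{"linear":[-1,0,0],"turn":[0,0,0]}]'; python3 -m inch '[{"linear":[-1,0,0],"turn":[0,0,0]},{"linear":[0,0,0],"turn":[0,0,0]}]'
```

```text
time_s: 9.68
position: [0.5608, 0.0044, 0.0284]
orientation: [[-0.014, 1.0, 0.0], [1.0, 0.014, 0.0], [0.0, 0.0, -1.0]]
wrist_force: [-0.1, 1.7, -0.4]
grip_width: 0.0513
finger_force: 0.8
time_s: 9.93
position: [0.5609, 0.0024, 0.0284]
orientation: [[-0.014, 1.0, 0.0], [1.0, 0.014, 0.0], [0.0, 0.0, -1.0]]
wrist_force: [0.4, 2.3, -0.1]
grip_width: 0.0515
finger_force: 0.9
time_s: 10.18
position: [0.5609, 0.0012, 0.0284]
orientation: [[-0.014, 1.0, 0.0], [1.0, 0.014, -0.0], [-0.0, 0.0, -1.0]]
wrist_force: [0.2, 1.8, -0.4]
grip_width: 0.0514
finger_force: 0.7
```

```bash
python3 -m inch '[{"linear":[-1,0,0],"turn":[0,0,0]},{"linear":[-1,0,0],"turn":[0,0,0]}]' | grep -E "posi|wrist";  python3 -m inch '[{"linear":[-1,0,0],"turn":[0,0,0]},{"linear":[-1,0,0],"turn":[0,0,0]}]'| grep -E "posi|wrist"; python3 -m inch '[{"linear":[-1,0,0],"turn":[0,0,0]}]'| grep -E "posi|wrist"
```

```text
position: [0.5609, -0.0006, 0.0284]
wrist_force: [-0.1, 1.9, 0.5]
position: [0.5609, -0.0027, 0.0284]
wrist_force: [0.4, 2.5, 0.2]
position: [0.561, -0.0037, 0.0284]
wrist_force: [0.1, 2.3, 0.2]
```

```bash
python3 -m inch '[{"linear":[-1,0,0],"turn":[0,0,0]},{"linear":[-1,0,0],"turn":[0,0,0]}]' | grep -E "posi|wrist";  python3 -m inch '[{"linear":[-1,0,0],"turn":[0,0,0]}]'| grep -E "posi|wrist"; python3 -m inch '[{"linear":[-1,0,0],"turn":[0,0,0]}]'| grep -E "posi|wrist"
```

```text
position: [0.561, -0.0052, 0.0284]
wrist_force: [-0.3, 4.7, 1.2]
position: [0.5611, -0.0052, 0.0284]
wrist_force: [0.7, 8.4, -0.3]
position: [0.561, -0.0052, 0.0284]
wrist_force: [0.1, 10.3, 1.2]
```

The force rises while the position holds, so the box is against the panel. One more mm to seat it, then I retreat and verify.

```bash
python3 -m inch '[{"linear":[-1,0,0],"turn":[0,0,0]},{"linear":[0,0,0],"turn":[0,0,0]}]'| grep -E "posi|wrist"; python3 -m inch '[{"linear":[10,0,0],"turn":[0,0,0]},{"linear":[20,0,0],"turn":[0,0,0]},{"linear":[20,0,0],"turn":[0,0,0]},{"linear":[20,0,-20],"turn":[0,0,0]},{"linear":[10,0,-30],"turn":[0,0,0]},{"linear":[0,0,-40],"turn":[0,0,0]},{"linear":[0,0,-40],"turn":[0,0,0]},{"linear":[0,0,-40],"turn":[0,0,0]}]'| grep -E "time|posi|wrist"; python3 -m inch '[{"linear":[20,-40,-10],"turn":[0,0,0]},{"linear":[20,-40,-10],"turn":[0,0,0]},{"linear":[20,-40,-10],"turn":[0,0,0]},{"linear":[0,-40,-10],"turn":[0,0,0]},{"linear":[0,0,0],"turn":[0,0,0]},{"linear":[0,0,0],"turn":[0,0,0]}]'| grep -E "time|posi|wrist"
python3 m.py
python3 - <<'E'
from h import *
snap('side','side6.png')
E
```

```text
position: [0.561, -0.0052, 0.0285]
wrist_force: [1.6, 12.1, 2.2]
time_s: 12.55
position: [0.5595, 0.0724, 0.1995]
wrist_force: [-0.0, 0.8, -0.8]
time_s: 13.3
position: [0.3993, 0.1294, 0.2383]
wrist_force: [0.5, -0.5, -0.4]
top 426 0.0544 [559. -30.] [108.  28.] [[504.0, -17.0], [505.0, -45.0], [613.0, -43.0], [612.0, -16.0]] 0.8
orange [0.3282 0.1917 0.1594]Traceback (most recent call last):
  File "m.py", line 7, in <module>
    i=1+st[1:,4].argmax();q=P[l==i];r=cv2.minAreaRect((q[:,:2]*1000).astype(np.float32))
        ~~~~~~~~~~~~~~~^^
ValueError: attempt to get argmax of an empty sequence
```

View pics/side6.png

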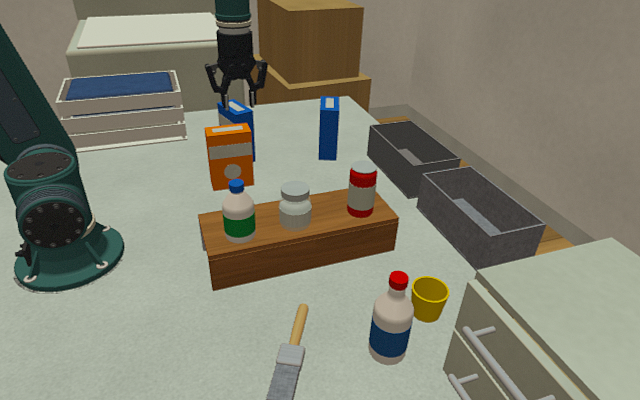

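The box is home: it sticks out about 29 mm (end at y≈-16.5) and its 0.8° yaw matches the riser. The bottles and the orange box at (230,157) haven't moved, and the gripper is clear.

```bash
python3 -c "from cell import ctrl; print(ctrl.sign_off())"
```

```text
the job is handed in; nothing more can be done
None
```

The blue box was tipped onto its broad side and pushed square under the riser until its end met the back panel; nothing else appears to have moved, and the job was handed in at about 13.5 s with the gripper clear.

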